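# Draw a parts bin out of a deep bin rack with a pull hook

### The job

The blue parts bin has been pushed to the back of the low bin rack, too deep for a hand. Take the pull hook from its yellow rest, hook it over the bin's low front lip and draw the bin forward against the sprung buffer, firmly but gently, until the buffer comes up solid and the bin is locked and stays there by itself; then unhook and put the hook back in its rest as it was.

Things in the scene. Friction and masses are not known exactly. Their poses are not given: they have to be found in the camera images.
- hook: Pull hook, 0.22 kg: wooden grip, flat steel shank, toe bent down. Origin on the grip's axis where it is best taken. x runs along the shank to the toe, z up. Grip: 22 mm wide (y), x -70 to 50 mm, z -13 to 13. Shank: 6 mm wide, z -7 to 7, to x 165. Toe: x 155 to 165, down to z -25, so 18 mm below the shank. It starts upright in its rest, origin 45 mm above the mat, grip free on both sides.
- hook_toe (a point): Lowest point of the toe on its inner face, the face towards the grip that catches the lip: x 155, z -25 mm in the hook's frame.
- bin: Blue open parts bin, 110 (x) x 150 (y) x 50 mm, 0.3 to 0.65 kg with its load. Origin at the centre of its underside, x to its back. Side and back walls 50 mm high; the front wall, the lip, only 30 mm. Walls and floor 3 mm thick, clear space behind the lip. It slides on runners whose tops are 22 mm above the mat; sliding takes 1 to 5 N. Over 22 N between hook and bin bends the lip.
- bin_lip (a point): Middle of the top edge of the bin's front lip, in the middle of its 3 mm thickness; 52 mm above the mat.
- rack: Blue bin rack with a wooden roof, fixed, 275 mm deep, 168 wide, open in front, bay 160 wide. Origin on the mat, middle of its front edge; x points into the rack. Front rail at x 0, 34 mm high; sides 62 mm high to x = 73, then full height. A dock in its floor carries a sprung buffer (72 mm wide, top 37 mm above the mat) that meets the bin's front, and a pawl that locks behind its back edge.
- dock_mark (a point): Point fixed to the rack, 52 mm above the mat: where bin_lip stands when locked, if the dock is in the middle; axes as the rack's (x inward). The dock is clamped up to 13 mm to either side of it along x; where is not known and must be felt. The buffer meets the bin 36 mm before its locked place, resists with 3.5 N rising to 10 N there, and goes solid 2.5 mm beyond.
- roof_edge (a point): Lower front edge of the roof board, in the middle; 140 mm above the mat. The roof reaches from here to the back. Its top is 158 mm above the mat, a pen and a tape roll lie on it.
- rest_seat (a point): Where the hook's origin belongs in its rest, 45 mm above the mat; axes as the hook's when it lies there (x to the toe). Fixed.
- hook_rest: Yellow hook rest, fixed; origin on the mat under rest_seat, same axes. A forked front post, 12 mm long, holds the shank at x 105 mm: slot 9 mm wide, flared, top 61 mm above the mat. A forked rear post, 14 mm long, holds the grip's end at x -59 mm: slot 27 mm wide, flared, top 57 mm above the mat. Base plate x -78 to 116 mm, 50 mm wide, 6 mm thick.
- rail_top (a point): Middle of the front rail's top edge, 34 mm above the mat. The bin holds the pawl down; it snaps up, unseen, about 1 mm beyond the locked place, when the pull is 11 to 15 N with friction. If it has not, the buffer pushes the bin back by about 30 mm as the pull ends. Two pins of the buffer come out through the rail as it is pressed; locked, they stay 3 to 29 mm out.
There are look-alikes about, which are no part of the job. Of the things that look like the bin, the larger one is meant.

How it is judged:
By the outcome, as a careful person would: the job done as asked, in the order asked, and still so for the second after the job is handed in, with the robot touching nothing.
It also fails if it takes over 64 s, if anything falls off the work surface, if the arm or the gripper's body presses on something with over 40 N, if the wrist force passes 120 N, or if a joint passes its speed limit or range.

### The arm

A 6-joint arm with a two-finger parallel gripper is mounted at the origin on a cart in front of the work surface, level with it; the furniture and walls round the work are solid. World frame = base frame: x ahead of the robot, y to its left, z up, the work surface at z = 0. Lengths are in mm, angles in rad, forces in N, time in s.
With the tool pointing down it reaches from about 350 to 875 mm from the base axis. Payload 4.2 kg.
Tool frame: the origin (TCP) lies at the very end of the fingers, on their centre line; the grasp point (between the pads) lies 19 mm behind it; z points along the fingers, y is the line along which they close (so a half turn about z gives the same grasp; the last joint's range is limited). The gripper opens to 85 mm and grips with 20 to 120 N. Pads are 22 mm wide; open, the fingers measure 114 mm over their backs; the gripper's body (76 mm by 85 mm) begins 54 mm behind the grasp point. The pads swing forward as they close: fully open they stand 13 mm farther back than shut.
Start: joints at [1.561, 0.385, 0.008, 0, -1.194, -0.259], TCP at [165.952, 602.544, 231.312] pointing down, gripper open.
Joint ranges: [-3.14, 3.14], [-1.21, 2.06], [-1.07, 1.41], [-3.16, 2.05], [-2.99, -0.16], [-3.1, 3.1]. Speed limits (rad/s): [2.79, 2.79, 3.14, 3.14, 3.14, 3.14].

### API

Orientations are given as a unit quaternion [x, y, z, w].
In Python, from bench import arm, optics gives the robot as it stands. The module is installed in compiled form; this text tells all that it offers.
- The arm moves only by the tool step_arm, never from a script. Its argument "motion" is a list of rows, each an object with "dr": the turn, a rotation vector about the tool's x, y, z in units of 8 degrees (1.0 is 8 degrees), a list of three; "slide": the shift along the tool's x, y, z in mm, a list of three; "jaw": the finger opening in mm, from 0 to 85.4. A call has exactly 8 rows; each row is the pose to reach, as a shift and turn from the pose commanded when the call began, along the tool's axes at that moment; what a row does not reach only later rows make up. A row lasts 1/8 s, in which the tool goes at most 62.5 mm and 10.7 degrees, less where a joint would pass 70% of its speed; a pose out of reach is approached as far as the arm can. A call with a gripper value outside its range is refused whole. The fingers move at their own pace and stop on an object; the grip force is fixed at half the most. Time passes only in rows, so rows that repeat a pose let the fingers close, or fill a call up. It gives the time, the measured TCP pose, the force, the opening and the grip force at its end, in the units of the state.
- arm.read_state(): the state, without advancing time (a new reading comes with each control period).
- optics.get_image(name): name is "side" or "top"; returns the picture (420x560x3 uint8, blue, green, red); there is no depth.
- optics.camera_info(name): a dict with "camera_matrix" (3x3 intrinsics, pixels), "k1" (the pictures are not rectified: a ray, as slopes to the right and down, at radius r is drawn at 1 + k1 r^2 times it, then the intrinsics apply), "view" (4x4, takes a point from world to camera coordinates). Camera axes: x right, y up, looking along -z (the intrinsics and any distortion apply to the point x, -y, -z); pixel columns grow to the right and rows downward; lengths in mm; the calibration is good to about 2 mm. A picture is of the moment at which its call begins. camera_info takes no time and is no camera call.
- arm.job_done(): hands the job in; it is judged then, once.
The state is a dict: "clock": time; "joints": joint angles; "joint_vel": joint speeds; "joint_efforts": joint torques, N m; "position": TCP position; "ee_rot": TCP orientation; "contact_force": force on the tool from outside, world axes, zero at the start; "wrist_torque": the same for the moment, N m; "gripper_width": finger opening in mm; "grasp_force": force on a finger pad.
Only numpy, scipy, OpenCV 4.12 (cv2) and the standard library are available. Lean on these libraries where they do the work, as an engineer would, in place of code of your own. Each camera call takes 0.05 s, during which the arm holds its last target. There are 200 camera calls.

## Working session

There is one attempt and no reset: what is moved stays moved. The work goes in short steps, Python scripts to look and compute and a tool call to move; the robot and the scene stay as the last step left them, time stands still between calls to the robot, and variables do not carry over. Pictures are saved under pics/ and viewed, at most 12 in all, crops included, and the job is handed in when it is done.

Besides the shell and the picture viewer there is one more tool, called as name([rows], argument=value, ...), one row to a line, values as JSON. step_arm: Moves the arm, as the interface text tells. Its arguments: {"type":"object","properties":{"motion":{"type":"array","items":{"type":"object","properties":{"dr":{"type":"array","items":{"type":"number"}},"slide":{"type":"array","items":{"type":"number"}},"jaw":{"type":"number"}}}}},"required":["motion"]}

```bash
mkdir -p pics
cat > h.py <<'E'
import numpy as np, cv2
from bench import arm, optics
from scipy.spatial.transform import Rotation as R
def cam(n):
    c=optics.camera_info(n); return np.array(c["camera_matrix"]),c["k1"],np.array(c["view"])
def ray(n,u,v):
    K,k1,V=cam(n)
    d=np.linalg.solve(K,[u,v,1.0]); d=d[:2]/d[2]; s=d.copy()
    for _ in range(30): s=d/(1+k1*(s@s))
    r=V[:3,:3].T@np.array([s[0],-s[1],-1.0]); o=-V[:3,:3].T@V[:3,3]
    return o,r/np.linalg.norm(r)
def onz(n,u,v,z):
    o,r=ray(n,u,v); return o+r*(z-o[2])/r[2]
def proj(n,p):
    K,k1,V=cam(n); q=V[:3,:3]@np.array(p,float)+V[:3,3]
    s=np.array([q[0],-q[1]])/-q[2]; s=s*(1+k1*(s@s)); return (K@[s[0],s[1],1])[:2]
def two(a,b):
    A=[];B=[]
    (o1,r1),(o2,r2)=ray(*a),ray(*b)
    t=np.linalg.lstsq(np.c_[r1,-r2],o2-o1,rcond=None)[0]
    p,q=o1+t[0]*r1,o2+t[1]*r2; return (p+q)/2,np.linalg.norm(p-q)
E
python3 - <<'E'
from h import *
for n in("side","top"):
    im=optics.get_image(n); cv2.imwrite(f"pics/{n}0.png",im)
    K,k1,V=cam(n); print(n,K.round(1).tolist(),k1,(-V[:3,:3].T@V[:3,3]).round())
s=arm.read_state(); print(s)
print(R.from_quat(s["ee_rot"]).as_matrix().round(3))
E
```

```text
side [[404.0, 0.0, 282.6], [0.0, 404.0, 215.1], [0.0, 0.0, 1.0]] -0.039513372642926585 [196. 558. 787.]
top [[471.7, 0.0, 287.7], [0.0, 471.7, 214.4], [0.0, 0.0, 1.0]] -0.11013885180076136 [524. 235. 977.]
{'clock': 0.1, 'joints': array([ 1.56057846e+00,  3.85480028e-01,  6.73222185e-03, -4.21151157e-04,
       -1.19402074e+00, -2.58641821e-01]), 'joint_vel': array([-0.0004475 ,  0.00020027,  0.00475903,  0.00074655,  0.00063184,
       -0.00029709]), 'joint_efforts': array([-3.20816907e-04, -3.93316627e+01,  1.88932282e+01,  4.19799015e+00,
       -2.55784209e-03,  2.48965733e-06]), 'position': array([165.84347847, 602.03588332, 230.32097282]), 'ee_rot': array([ 9.90966994e-01, -1.34102223e-01, -7.20489027e-05,  1.00275883e-03]), 'contact_force': array([ 0.63283193,  0.09766118, -0.39802241]), 'wrist_torque': array([-0.02791663,  0.02127273, -0.04427679]), 'grasp_force': 0.0, 'gripper_width': 85.21245704210848}
[[ 0.964 -0.266 -0.   ]
 [-0.266 -0.964 -0.002]
 [ 0.     0.002 -1.   ]]
```

View pics/top0.png

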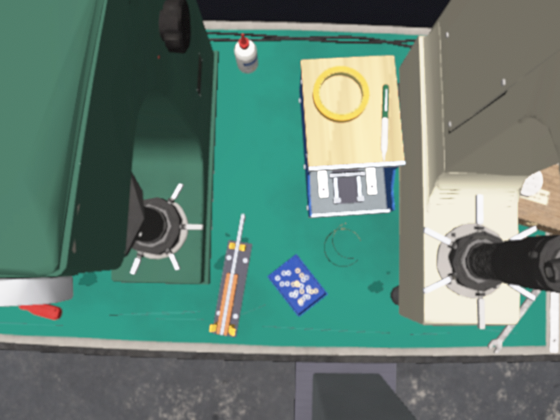

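View pics/side0.png

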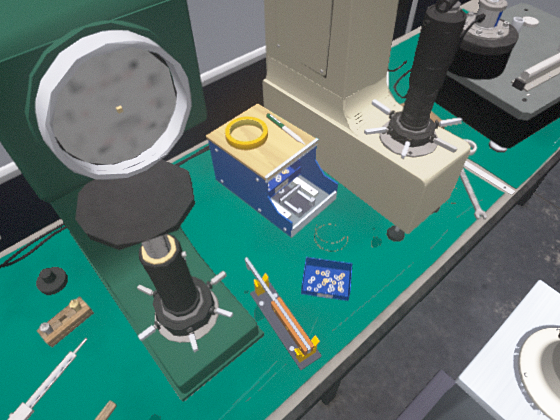

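The top view shows the rack (300–405, 57–217) with the roof and its pen and tape roll. The hook lies in its yellow rest (toe about 241,215; grip end about 222,333). The small blue tray at (297,285) is full of parts and is a look-alike. The bin itself must be under the roof, so I'll enlarge that area.

Run:
```python
from h import *
a=cv2.imread("pics/top0.png"); b=cv2.imread("pics/side0.png")
c1=cv2.resize(a[150:345,200:400],None,fx=3,fy=3,interpolation=cv2.INTER_CUBIC)
c2=cv2.resize(b[100:370,200:360],None,fx=2.2,fy=2.2,interpolation=cv2.INTER_CUBIC)
cv2.imwrite("pics/c1.png",c1); cv2.imwrite("pics/c2.png",c2); print(c1.shape,c2.shape)
for p in [(0,0,0),(166,602,0),(500,0,0),(500,200,0)]: print(p,proj("top",p),proj("side",p))
for uv in [(241,215),(222,333)]: print(onz("top",*uv,45))
for uv in [(301,58),(397,58),(306,166),(403,164)]: print('roof',onz("top",*uv,158))
for uv in [(308,216),(388,213)]: print('rail',onz("top",*uv,34))
```

```text
(585, 600, 3) (594, 352, 3)
(0, 0, 0) [389.40469345 505.7357174 ] [570.97690923 378.73119903]
(166, 602, 0) [102.18336034 420.45837981] [275.96154156 567.75613152]
(500, 0, 0) [395.13279045 267.19120004] [373.779361   222.83405821]
(500, 200, 0) [299.07087465 265.35942212] [314.9417714 269.8395536]
[597.85845431 318.7649214   45.        ]
[365.40208478 349.59126602  45.        ]
roof [877.17064805 209.57392105 158.        ]
roof [883.82995281  33.65579816 158.        ]
roof [678.08078759 197.05735107 158.        ]
roof [686.4795672   24.53025919 158.        ]
rail [599.84062505 185.34261554  34.        ]
rail [609.67026977  23.49585702  34.        ]
```

View pics/c1.png

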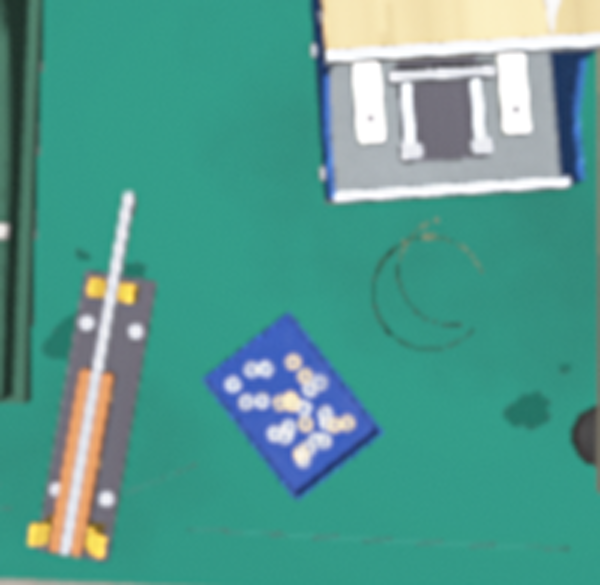

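View pics/c2.png

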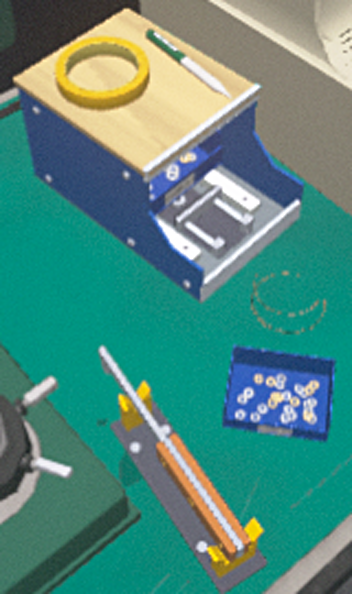

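The bin's blue front is visible under the roof in the side view, at about (284,177). It is in the rack and wider than the tray at (328,279), so it is the bin meant. I'll enlarge the bay to confirm and measure the hook by colour.

Run:
```python
from h import *
a=cv2.imread("pics/top0.png"); b=cv2.imread("pics/side0.png")
c=cv2.resize(b[140:240,255:355],None,fx=6,fy=6,interpolation=cv2.INTER_CUBIC); cv2.imwrite("pics/c3.png",c)
hsv=cv2.cvtColor(a,cv2.COLOR_BGR2HSV)
def blobs(m,k=12):
    n,l,s,ce=cv2.connectedComponentsWithStats(m.astype(np.uint8))
    return [(s[i],ce[i].round(1),l==i) for i in range(1,n) if s[i,4]>=k]
w=np.zeros(a.shape[:2],bool); w[205:345,205:260]=1
org=cv2.inRange(hsv,(3,100,100),(17,255,255))>0
yel=cv2.inRange(hsv,(19,130,120),(35,255,255))>0
for nm,m in(("org",org&w),("yel",yel&w)):
    for s,ce,_ in blobs(m): print(nm,s,ce)
# shank: bright low-sat
sh=(cv2.inRange(hsv,(0,0,130),(180,70,255))>0)&w
for s,ce,mm in blobs(sh):
    print("sh",s,ce)
    if s[4]>80:
        for r in range(s[1],s[1]+s[3],8):
            x=np.where(mm[r])[0]; print(r,x.min(),x.max(), onz("top",x.mean(),r,52).round(1))
```

```text
org [216 273  14  61 197] [222.3 303.4]
org [224 274  14  61 224] [230.7 304. ]
yel [229 243   6   6  31] [231.6 245.4]
yel [240 244   6   7  32] [242.2 247.2]
yel [210 323   7   9  47] [212.9 327.2]
yel [228 324   7  12  60] [231.2 330. ]
sh [210 214  35 122 633] [231.7 271.6]
214 241 244 [599.3 315.2  52. ]
222 239 243 [583.5 317.7  52. ]
230 238 242 [567.7 319.2  52. ]
238 237 240 [552.  321.7  52. ]
246 235 238 [536.2 325.1  52. ]
254 227 238 [520.4 332.1  52. ]
262 232 237 [504.9 328.1  52. ]
270 230 235 [489.3 331.6  52. ]
278 229 232 [473.6 335.1  52. ]
286 228 231 [458.  336.6  52. ]
294 227 230 [442.5 338.1  52. ]
302 225 228 [426.9 341.6  52. ]
310 224 227 [411.3 343.1  52. ]
318 222 225 [395.7 346.6  52. ]
326 221 224 [380.2 348.1  52. ]
334 217 227 [364.6 350.9  52. ]
sh [242 257   7   7  42] [244.8 259.9]
sh [215 306   5  11  31] [217.4 311.9]
sh [231 313   8   7  43] [234.9 315.9]
sh [205 343  34   2  48] [218.6 343.7]
```

View pics/c3.png

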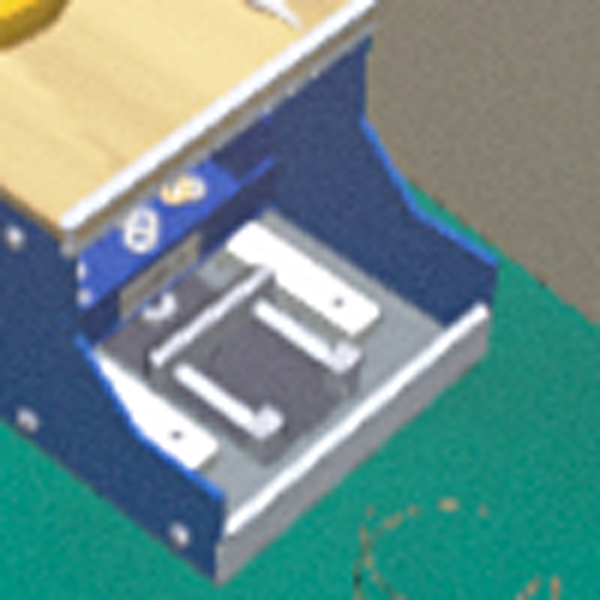

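The crop shows the bin's front lip, with its label, running from about (85,308) to (273,162) in crop pixels. The grey buffer bar stands in front of it from (152,360) to (270,270), and the rail's white top edge runs from (228,530) to (487,310).

Run:
```python
from h import *
f=lambda u,v:(255+u/6-.4,140+v/6-.4)
def s(n,z,*ps):
    for p in ps: print(n,onz("side",*f(*p),z).round(1))
s('lip',52,(85,308),(272,162),(190,232))
s('buf',37,(152,355),(268,265)); s('rail',34,(228,525),(487,308)); s('roof158',158,(65,222),(370,0))
g=lambda u,v:(200+u/3-.33,150+v/3-.33)
for nm,z,ps in(('bufT',37,[(392,75),(493,71)]),('railT',34,[(335,195),(570,181)]),('roofT',158,[(328,54),(600,40)])):
    for p in ps: print(nm,onz("top",*g(*p),z).round(1))
# white edges in top by row fit
a=cv2.imread("pics/top0.png"); hsv=cv2.cvtColor(a,cv2.COLOR_BGR2HSV)
w=cv2.inRange(hsv,(0,0,185),(180,40,255))>0
for nm,(r0,r1,c0,c1),z in(('rail',(205,222,314,384),34),('roof',(158,172,312,400),158),('buf',(170,180,334,362),37)):
    P=[]
    for c in range(c0,c1):
        r=np.where(w[r0:r1,c])[0]
        if len(r): P.append((c,r.mean()+r0))
    P=np.array(P); k=np.polyfit(P[:,0],P[:,1],1)
    q=[onz("top",c,np.polyval(k,c),z) for c in(c0,c1)]; d=q[0]-q[1]; print(nm,len(P),q[0].round(1),q[1].round(1),'yaw',-np.arctan2(d[0],d[1]) )
# hook line in mixed view
S=[];hs=cv2.cvtColor(cv2.imread("pics/side0.png"),cv2.COLOR_BGR2HSV)
# posts, top z
for uv,z in[((231.6,245.4),61),((242.2,247.2),61),((212.9,327.2),57),((231.2,330),57)]: print('post',onz("top",*uv,z).round(1))
P=np.array([onz("top",u,v,z) for u,v,z in[(242.5,214,52),(241,222,52),(240,230,52),(238.5,238,52),(230.5,278,52),(229.5,286,52),(228.5,294,52),(226.5,302,52),(225.5,310,52)]])
k=np.polyfit(P[:,0],P[:,1],1);print('hook yaw',np.arctan(k[0]),'y at 436',np.polyval(k,436))
```

```text
lip [713.1 154.2  52. ]
lip [724.2  40.8  52. ]
lip [716.6  94.3  52. ]
buf [686. 142.  37.]
buf [691.4  72.9  37. ]
rail [603.3 174.9  34. ]
rail [615.4  19.1  34. ]
roof158 [674.8 191.4 158. ]
roof158 [688.   26.7 158. ]
bufT [684.3 141.9  37. ]
bufT [688.9  73.5  37. ]
railT [602.7 178.7  34. ]
railT [615.8  20.1  34. ]
roofT [675.2 191.7 158. ]
roofT [688.1  30.5 158. ]
rail 70 [608.5 173.4  34. ] [614.3  31.7  34. ] yaw 0.040661397709483495
roof 88 [674.4 186.4 158. ] [688.5  29.9 158. ] yaw 0.0899298514271451
buf 28 [683.5 134.5  37. ] [687.4  77.6  37. ] yaw 0.06856609110477527
post [537.1 333.8  61. ]
post [534.1 313.1  61. ]
post [378.1 366.   57. ]
post [373.7 330.5  57. ]
hook yaw -0.15047585735716779 y at 436 339.76288541520427
```

```bash
cat >> h.py <<'E'
def go(*targets):
    """targets (x,y,z,yaw,pitch): slide and dr (8deg units) from the measured pose; pitch>0 = toe (tool x) up"""
    s=arm.read_state(); p=np.array(s["position"]); M=R.from_quat(s["ee_rot"])
    m=M.as_matrix(); print("t",round(s["clock"],2),"pos",p.round(1),"yaw",np.arctan2(m[1,0],m[0,0]).round(4),"pitch",np.arcsin(m[2,0]).round(4),"F",np.round(s["contact_force"],1),"T",np.round(s["wrist_torque"],2),"w",round(s["gripper_width"],1),"g",round(s["grasp_force"],1))
    for t in targets:
        T=R.from_euler("ZYX",[t[3],-(t[4] if len(t)>4 else 0),0])*R.from_euler("x",np.pi)
        print(t,"slide",M.inv().apply(np.array(t[:3])-p).round(1),"dr",((M.inv()*T).as_rotvec()/np.radians(8)).round(3))
E
python3 - <<'E'
from h import *
go((290,400,225,-.2),(433.5,339.8,110,-.152),(433.5,339.8,22,-.152))
E
```

```text
t 0.1 pos [165.8 602.  230.3] yaw -0.269 pitch 0.0001 F [ 0.6  0.1 -0.4] T [-0.03  0.02 -0.04] w 85.2 g 0.0
(290, 400, 225, -0.2) slide [173.4 161.8   5.7] dr [ 0.014 -0.    -0.494]
(433.5, 339.8, 110, -0.152) slide [327.7 181.4 120.7] dr [ 0.014 -0.    -0.838]
(433.5, 339.8, 22, -0.152) slide [327.7 181.2 208.7] dr [ 0.014 -0.    -0.838]
```

step_arm([
  {"slide": [43,40,1],"dr": [0,0,-0.12],"jaw": 70},
  {"slide": [87,81,3],"dr": [0,0,-0.25],"jaw": 70},
  {"slide": [130,121,4],"dr": [0,0,-0.37],"jaw": 70},
  {"slide": [173,162,6],"dr": [0,0,-0.49],"jaw": 70},
  {"slide": [215,168,20],"dr": [0,0,-0.6],"jaw": 70},
  {"slide": [260,173,50],"dr": [0,0,-0.7],"jaw": 70},
  {"slide": [300,178,80],"dr": [0,0,-0.8],"jaw": 70},
  {"slide": [328,181,110],"dr": [0.014,0,-0.84],"jaw": 70},
])

```text
clock: 1.1
position: [435.4, 339.9, 120.0]
ee_rot: [0.997, -0.076, 0.0, -0.001]
contact_force: [0.1, -0.2, -0.3]
gripper_width: 70.1
grasp_force: 0.0
```

Run:
```python
from h import *
go((433.5,339.8,22,-.152),(433.5,339.8,110,-.152))
for n in("top","side"): cv2.imwrite(f"pics/{n}1.png",optics.get_image(n))
a=cv2.imread("pics/top1.png")[200:350,190:290];b=cv2.imread("pics/side1.png")[220:380,220:340]
cv2.imwrite("pics/c4.png",np.hstack([cv2.resize(a,(400,600)),cv2.resize(b,(400,533)) if 0 else cv2.copyMakeBorder(cv2.resize(b,(400,533)),0,67,0,0,0)]))
```

```text
t 1.1 pos [435.4 339.9 120. ] yaw -0.1525 pitch -0.0001 F [ 0.1 -0.2 -0.3] T [0.02 0.   0.02] w 70.1 g 0.0
(433.5, 339.8, 22, -0.152) slide [-1.8  0.5 98. ] dr [-0.012  0.001 -0.004]
(433.5, 339.8, 110, -0.152) slide [-1.9  0.4 10. ] dr [-0.012  0.001 -0.004]
```

View pics/c4.png

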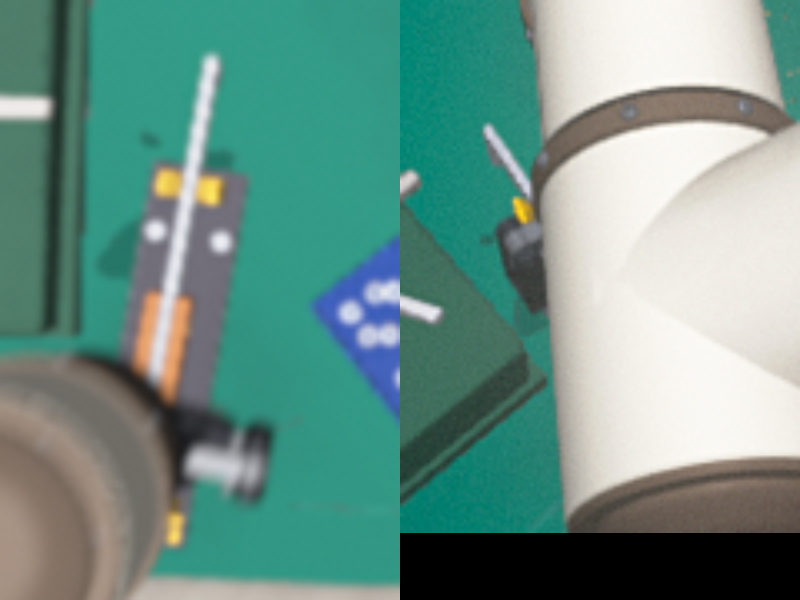

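The arm hides most of the rest. The shank and front post still line up as measured, so I'll descend.

step_arm([
  {"slide": [-2,0.4,20],"jaw": 70},
  {"slide": [-2,0.4,40],"jaw": 70},
  {"slide": [-2,0.4,58],"jaw": 70},
  {"slide": [-2,0.4,72],"jaw": 70},
  {"slide": [-2,0.4,84],"jaw": 70},
  {"slide": [-2,0.4,92],"jaw": 70},
  {"slide": [-2,0.4,97],"jaw": 70},
  {"slide": [-2,0.4,97],"jaw": 70},
])

```text
$.motion[0]: bad value
```

Run:
```python
from h import *
go((433.5,339.8,22,-.152))
```

```text
t 1.2 pos [434.1 337.8 117.2] yaw -0.1558 pitch -0.0043 F [-0.2  0.1  0.4] T [-0.05  0.06 -0.03] w 70.1 g 0.0
(433.5, 339.8, 22, -0.152) slide [-0.5 -2.4 95.2] dr [ 0.037  0.031 -0.027]
```

step_arm([
  {"jaw": 40},
  {"jaw": 30},
  {"jaw": 26},
  {"jaw": 23},
  {"jaw": 20},
  {"jaw": 16},
  {"jaw": 10},
  {"jaw": 10},
])

```text
$.motion[0]: bad value
```

Run:
```python
from h import *
go((433.5,339.8,22,-.152))
```

```text
t 1.2 pos [434.1 337.8 117.2] yaw -0.1558 pitch -0.0043 F [-0.2  0.1  0.4] T [-0.05  0.06 -0.03] w 70.1 g 0.0
(433.5, 339.8, 22, -0.152) slide [-0.5 -2.4 95.2] dr [ 0.037  0.031 -0.027]
```

step_arm([
  {"slide": [-0.5,-0.5,10],"dr": [0,0,0],"jaw": 70},
  {"slide": [-0.5,-0.5,20],"dr": [0,0,0],"jaw": 70},
  {"slide": [-0.5,-0.5,30],"dr": [0,0,0],"jaw": 70},
  {"slide": [-0.5,-0.5,40],"dr": [0,0,0],"jaw": 70},
  {"slide": [-0.5,-0.5,47],"dr": [0,0,0],"jaw": 70},
  {"slide": [-0.5,-0.5,50],"dr": [0,0,0],"jaw": 70},
  {"slide": [-0.5,-0.5,50],"dr": [0,0,0],"jaw": 70},
  {"slide": [-0.5,-0.5,50],"dr": [0,0,0],"jaw": 70},
])

```text
clock: 2.2
position: [433.9, 341.8, 71.6]
ee_rot: [0.997, -0.076, 0.0, -0.001]
contact_force: [0.4, 0.7, 0.0]
gripper_width: 70.3
grasp_force: 0.0
```

Run:
```python
from h import *
go((433.5,339.8,22,-.152))
```

```text
t 2.2 pos [433.9 341.8  71.6] yaw -0.1515 pitch 0.0005 F [0.4 0.7 0. ] T [ 0.03 -0.07  0.02] w 70.3 g 0.0
(433.5, 339.8, 22, -0.152) slide [-0.1  2.1 49.6] dr [-0.018 -0.003  0.004]
```

step_arm([
  {"slide": [0,2,12],"dr": [0,0,0],"jaw": 70},
  {"slide": [0,2,24],"dr": [0,0,0],"jaw": 70},
  {"slide": [0,2,34],"dr": [0,0,0],"jaw": 70},
  {"slide": [0,2,42],"dr": [0,0,0],"jaw": 70},
  {"slide": [0,2,47],"dr": [0,0,0],"jaw": 70},
  {"slide": [0,2,49],"dr": [0,0,0],"jaw": 60},
  {"slide": [0,2,49],"dr": [0,0,0],"jaw": 50},
  {"slide": [0,2,49],"dr": [0,0,0],"jaw": 40},
])

```text
clock: 3.2
position: [433.6, 339.9, 22.7]
ee_rot: [0.997, -0.076, 0.0, -0.001]
contact_force: [0.2, 0.2, 0.2]
gripper_width: 39.9
grasp_force: 0.0
```

Run:
```python
from h import *
go((433.5,339.8,22,-.152))
```

```text
t 3.2 pos [433.6 339.9  22.7] yaw -0.1514 pitch 0.0005 F [0.2 0.2 0.2] T [-0.01  0.01  0.01] w 39.9 g 0.0
(433.5, 339.8, 22, -0.152) slide [-0.1  0.2  0.7] dr [-0.019 -0.004  0.004]
```

step_arm([
  {"slide": [0,0,0],"dr": [0,0,0],"jaw": 34},
  {"slide": [0,0,0],"dr": [0,0,0],"jaw": 30},
  {"slide": [0,0,0],"dr": [0,0,0],"jaw": 27},
  {"slide": [0,0,0],"dr": [0,0,0],"jaw": 24},
  {"slide": [0,0,0],"dr": [0,0,0],"jaw": 21},
  {"slide": [0,0,0],"dr": [0,0,0],"jaw": 15},
  {"slide": [0,0,0],"dr": [0,0,0],"jaw": 10},
  {"slide": [0,0,0],"dr": [0,0,0],"jaw": 10},
])

```text
clock: 4.2
position: [433.4, 339.7, 22.4]
ee_rot: [0.997, -0.076, 0.0, -0.001]
contact_force: [-0.7, -0.6, 1.9]
gripper_width: 21.7
grasp_force: 58.6
```

Run:
```python
from h import *
go((433.5,339.8,22,-.152),(433.5,339.8,80,-.152))
```

```text
t 4.2 pos [433.4 339.7  22.4] yaw -0.1514 pitch 0.0002 F [-0.7 -0.6  1.9] T [-0.11  0.13  0.02] w 21.7 g 58.6
(433.5, 339.8, 22, -0.152) slide [ 0.  -0.1  0.4] dr [-0.014 -0.001  0.004]
(433.5, 339.8, 80, -0.152) slide [  0.1  -0.2 -57.6] dr [-0.014 -0.001  0.004]
```

step_arm([
  {"slide": [0,0,-4],"dr": [0,0,0],"jaw": 10},
  {"slide": [0,0,-10],"dr": [0,0,0],"jaw": 10},
  {"slide": [0,0,-18],"dr": [0,0,0],"jaw": 10},
  {"slide": [0,0,-28],"dr": [0,0,0],"jaw": 10},
  {"slide": [0,0,-40],"dr": [0,0,0],"jaw": 10},
  {"slide": [0,0,-52],"dr": [0,0,0],"jaw": 10},
  {"slide": [0,0,-60],"dr": [0,0,0],"jaw": 10},
  {"slide": [0,0,-65],"dr": [0,0,0],"jaw": 10},
])

```text
clock: 5.2
position: [433.4, 339.7, 88.0]
ee_rot: [0.997, -0.076, 0.0, -0.001]
contact_force: [-0.9, 0.2, -2.5]
gripper_width: 21.2
grasp_force: 58.7
```

Run:
```python
from h import *
go((435,200,100,.0),(440,88,95,.078))
```

```text
t 5.2 pos [433.4 339.7  88. ] yaw -0.1516 pitch 0.0004 F [-0.9  0.2 -2.5] T [-0.01  0.06  0.01] w 21.2 g 58.7
(435, 200, 100, 0.0) slide [ 22.7 137.8 -12.4] dr [-0.019 -0.004 -1.086]
(440, 88, 95, 0.078) slide [ 44.5 247.8  -7.6] dr [-0.018 -0.005 -1.644]
```

step_arm([
  {"slide": [6,34,-2],"dr": [0,0,-0.2],"jaw": 10},
  {"slide": [12,72,-4],"dr": [0,0,-0.45],"jaw": 10},
  {"slide": [20,110,-5],"dr": [0,0,-0.7],"jaw": 10},
  {"slide": [26,150,-6],"dr": [0,0,-0.95],"jaw": 10},
  {"slide": [32,190,-6],"dr": [0,0,-1.2],"jaw": 10},
  {"slide": [36,225,-5],"dr": [0,0,-1.45],"jaw": 10},
  {"slide": [36,245,-3],"dr": [-0.02,0,-1.6],"jaw": 10},
  {"slide": [35,249,-3],"dr": [-0.02,0,-1.64],"jaw": 10},
])

```text
clock: 6.2
position: [429.9, 87.0, 89.7]
ee_rot: [0.999, 0.038, -0.0, 0.001]
contact_force: [-0.8, 0.7, -1.6]
gripper_width: 21.3
grasp_force: 59.0
```

Run:
```python
from h import *
go((430,87.4,90,.078),(430,87.4,75,.078))
for n in("top","side"): cv2.imwrite(f"pics/{n}2.png",optics.get_image(n))
a=cv2.imread("pics/top2.png")[150:300,290:400];b=cv2.imread("pics/side2.png")[130:280,250:360]
cv2.imwrite("pics/c5.png",np.hstack([cv2.resize(a,(400,545)),cv2.resize(b,(400,545))]))
```

```text
t 6.2 pos [429.9  87.   89.7] yaw 0.0757 pitch -0.0006 F [-0.8  0.7 -1.6] T [-0.02  0.05 -0.03] w 21.3 g 59.0
(430, 87.4, 90, 0.078) slide [ 0.2 -0.4 -0.3] dr [ 0.009  0.004 -0.016]
(430, 87.4, 75, 0.078) slide [ 0.2 -0.4 14.7] dr [ 0.009  0.004 -0.016]
```

View pics/c5.png

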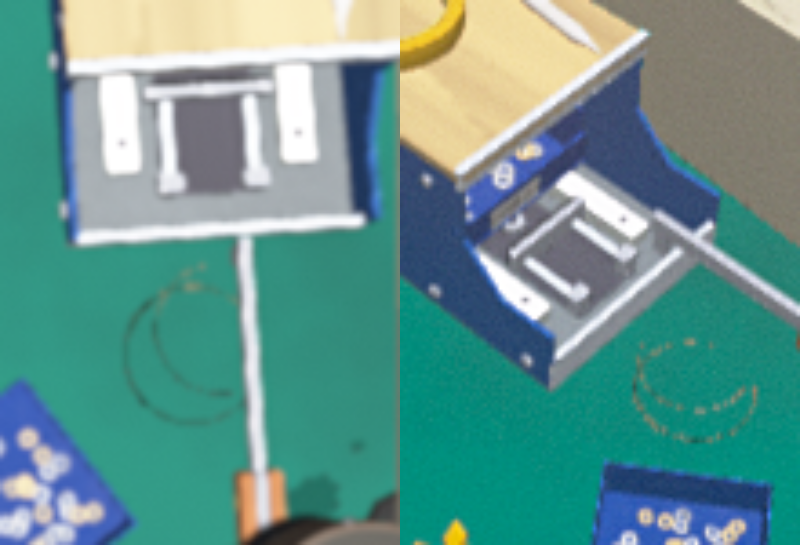

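The hook is gripped and level. In the top crop its toe is at (243,237) and the shank's grip end at (262,470). In the side crop the toe is at (655,213). I'll check these by rays.

Run:
```python
from h import *
k=110/400
t=lambda u,v:(290+u*k-.4,150+v*k-.4); s=lambda u,v:(250+(u-400)*k-.4,130+v*k-.4)
print("toe end top",onz("top",*t(243,237),119).round(1), "shank at grip",onz("top",*t(262,470),119).round(1))
print("toe side",onz("side",*s(655,211),119).round(1), two(("top",*t(243,237)),("side",*s(655,211))))
print("expect",429.9+165*.997,87+165*.0757)
```

```text
toe end top [597.3 101.1 119. ] shank at grip [480.8  90.  119. ]
toe side [598.6  99.6 119. ] (array([597.08666201, 101.4170914 , 121.52569144]), np.float64(0.10706027815255344))
expect 594.405 99.4905
```

step_arm([
  {"slide": [10,-0.3,4],"dr": [0,0,-0.016],"jaw": 10},
  {"slide": [30,-0.4,9],"dr": [0,0,-0.016],"jaw": 10},
  {"slide": [55,-0.5,14],"dr": [0,0,-0.016],"jaw": 10},
  {"slide": [80,-0.6,17.5],"dr": [0,0,-0.016],"jaw": 10},
  {"slide": [105,-0.7,17.5],"dr": [0,0,-0.016],"jaw": 10},
  {"slide": [125,-0.7,17.5],"dr": [0,0,-0.016],"jaw": 10},
  {"slide": [137,-0.7,17.5],"dr": [0,0,-0.016],"jaw": 10},
  {"slide": [140.5,-0.7,17.5],"dr": [0,0,-0.016],"jaw": 10},
])

```text
clock: 7.3
position: [571.0, 100.1, 71.8]
ee_rot: [0.999, 0.04, -0.0, 0.001]
contact_force: [-0.0, 0.9, -2.3]
gripper_width: 21.4
grasp_force: 59.0
```

Run:
```python
from h import *
go((570,98.3,72,.078),(570,98.3,40,.078))
cv2.imwrite("pics/side3.png",optics.get_image("side"))
b=cv2.imread("pics/side3.png")[140:240,255:355]
cv2.imwrite("pics/c6.png",cv2.resize(b,(600,600),interpolation=cv2.INTER_CUBIC))
```

```text
t 7.3 pos [571.  100.1  71.8] yaw 0.0799 pitch -0.0003 F [-0.   0.9 -2.3] T [-0.01  0.07  0.01] w 21.4 g 59.0
(570, 98.3, 72, 0.078) slide [-1.1  1.8 -0.2] dr [0.007 0.002 0.014]
(570, 98.3, 40, 0.078) slide [-1.1  1.7 31.8] dr [0.007 0.002 0.014]
```

View pics/c6.png

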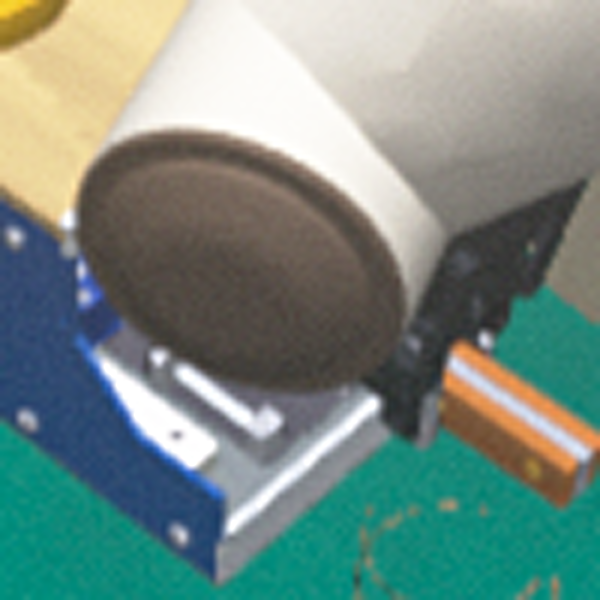

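The arm hides the lip, so I'll lower the hook by feel.

step_arm([
  {"slide": [-0.5,1,4],"dr": [0,0,0.01],"jaw": 10},
  {"slide": [-0.5,1,8],"dr": [0,0,0.01],"jaw": 10},
  {"slide": [-0.5,1,12],"dr": [0,0,0.01],"jaw": 10},
  {"slide": [-0.5,1,15],"dr": [0,0,0.01],"jaw": 10},
  {"slide": [-0.5,1,17],"dr": [0,0,0.01],"jaw": 10},
  {"slide": [-0.5,1,19],"dr": [0,0,0.01],"jaw": 10},
  {"slide": [-0.5,1,21],"dr": [0,0,0.01],"jaw": 10},
  {"slide": [-0.5,1,22],"dr": [0,0,0.01],"jaw": 10},
])

```text
clock: 8.35
position: [570.0, 98.7, 50.2]
ee_rot: [0.999, 0.039, 0.0, 0.0]
contact_force: [-0.4, -0.3, -2.8]
gripper_width: 21.3
grasp_force: 59.0
```

Run:
```python
from h import *
go((570,98.3,40,.078))
```

```text
t 8.35 pos [570.   98.7  50.2] yaw 0.0783 pitch 0.0001 F [-0.4 -0.3 -2.8] T [-0.04  0.03  0.02] w 21.3 g 59.0
(570, 98.3, 40, 0.078) slide [-0.   0.3 10.2] dr [ 0.007 -0.001  0.002]
```

step_arm([
  {"slide": [0,0.2,2],"dr": [0,0,0],"jaw": 10},
  {"slide": [0,0.2,4],"dr": [0,0,0],"jaw": 10},
  {"slide": [0,0.2,6],"dr": [0,0,0],"jaw": 10},
  {"slide": [0,0.2,8],"dr": [0,0,0],"jaw": 10},
  {"slide": [0,0.2,9],"dr": [0,0,0],"jaw": 10},
  {"slide": [0,0.2,10],"dr": [0,0,0],"jaw": 10},
  {"slide": [0,0.2,10.5],"dr": [0,0,0],"jaw": 10},
  {"slide": [0,0.2,10.5],"dr": [0,0,0],"jaw": 10},
])

```text
clock: 9.35
position: [570.1, 98.4, 39.9]
ee_rot: [0.999, 0.039, 0.0, 0.0]
contact_force: [-0.5, 0.3, -1.4]
gripper_width: 21.3
grasp_force: 59.0
```

step_arm([
  {"slide": [-1,0,0],"dr": [0,0,0],"jaw": 10},
  {"slide": [-2.5,0,0],"dr": [0,0,0],"jaw": 10},
  {"slide": [-4,0,0],"dr": [0,0,0],"jaw": 10},
  {"slide": [-5.5,0,0],"dr": [0,0,0],"jaw": 10},
  {"slide": [-7,0,0],"dr": [0,0,0],"jaw": 10},
  {"slide": [-9,0,0],"dr": [0,0,0],"jaw": 10},
  {"slide": [-11,0,0],"dr": [0,0,0],"jaw": 10},
  {"slide": [-13,0,0],"dr": [0,0,0],"jaw": 10},
])

```text
clock: 10.35
position: [557.3, 97.6, 40.0]
ee_rot: [0.999, 0.039, 0.001, 0.0]
contact_force: [3.3, 0.2, -3.1]
gripper_width: 21.1
grasp_force: 58.8
```

Run:
```python
from h import *
go((557,97.3,40,.078))
```

```text
t 10.35 pos [557.3  97.6  40. ] yaw 0.0785 pitch 0.0011 F [ 3.3  0.2 -3.1] T [ 0.08 -0.64  0.01] w 21.1 g 58.8
(557, 97.3, 40, 0.078) slide [-0.3  0.3  0. ] dr [ 0.005 -0.008  0.004]
```

Hooked: the bin is sliding at about 3.5 N. I'll draw it on to the buffer.

step_arm([
  {"slide": [-2,0,0],"dr": [0,0,0],"jaw": 10},
  {"slide": [-4,0,0],"dr": [0,0,0],"jaw": 10},
  {"slide": [-6,0,0],"dr": [0,0,0],"jaw": 10},
  {"slide": [-8,0,0],"dr": [0,0,0],"jaw": 10},
  {"slide": [-10,0,0],"dr": [0,0,0],"jaw": 10},
  {"slide": [-12,0,0],"dr": [0,0,0],"jaw": 10},
  {"slide": [-14,0,0],"dr": [0,0,0],"jaw": 10},
  {"slide": [-16,0,0],"dr": [0,0,0],"jaw": 10},
])

```text
clock: 11.35
position: [541.1, 96.2, 39.9]
ee_rot: [0.999, 0.039, 0.0, 0.0]
contact_force: [2.7, 0.4, -2.4]
gripper_width: 21.4
grasp_force: 58.9
```

step_arm([
  {"slide": [-2,0,0],"dr": [0,0,0],"jaw": 10},
  {"slide": [-4,0,0],"dr": [0,0,0],"jaw": 10},
  {"slide": [-6,0,0],"dr": [0,0,0],"jaw": 10},
  {"slide": [-7,0,0],"dr": [0,0,0],"jaw": 10},
  {"slide": [-8,0,0],"dr": [0,0,0],"jaw": 10},
  {"slide": [-9,0,0],"dr": [0,0,0],"jaw": 10},
  {"slide": [-10,0,0],"dr": [0,0,0],"jaw": 10},
  {"slide": [-11,0,0],"dr": [0,0,0],"jaw": 10},
])

```text
clock: 12.35
position: [531.6, 95.6, 40.1]
ee_rot: [0.999, 0.039, 0.002, 0.0]
contact_force: [6.5, -0.6, -4.3]
gripper_width: 21.2
grasp_force: 58.7
```

Run:
```python
from h import *
go((530,95.2,40,.078))
```

```text
t 12.35 pos [531.6  95.6  40.1] yaw 0.078 pitch 0.0032 F [ 6.5 -0.6 -4.3] T [-0.17 -1.63 -0.18] w 21.2 g 58.7
(530, 95.2, 40, 0.078) slide [-1.6  0.3  0.1] dr [ 0.002 -0.023  0.   ]
```

step_arm([
  {"slide": [-1.5,0,0],"dr": [0,0,0],"jaw": 10},
  {"slide": [-3,0,0],"dr": [0,0,0],"jaw": 10},
  {"slide": [-4.5,0,0],"dr": [0,0,0],"jaw": 10},
  {"slide": [-6,0,0],"dr": [0,0,0],"jaw": 10},
  {"slide": [-7.5,0,0],"dr": [0,0,0],"jaw": 10},
  {"slide": [-9,0,0],"dr": [0,0,0],"jaw": 10},
  {"slide": [-10.5,0,0],"dr": [0,0,0],"jaw": 10},
  {"slide": [-12,0,0],"dr": [0,0,0],"jaw": 10},
])

```text
clock: 13.35
position: [520.1, 94.8, 40.1]
ee_rot: [0.999, 0.039, 0.002, -0.0]
contact_force: [8.9, -0.4, -5.3]
gripper_width: 21.4
grasp_force: 58.8
```

Run:
```python
from h import *
go((510,93.8,40,.078))
```

```text
t 13.35 pos [520.1  94.8  40.1] yaw 0.0778 pitch 0.0042 F [ 8.9 -0.4 -5.3] T [-0.39 -1.91 -0.17] w 21.4 g 58.8
(510, 93.8, 40, 0.078) slide [-10.2   0.2   0.1] dr [ 0.    -0.03  -0.001]
```

step_arm([
  {"slide": [-1,0,0],"dr": [0,0,0],"jaw": 10},
  {"slide": [-2,0,0],"dr": [0,0,0],"jaw": 10},
  {"slide": [-3,0,0],"dr": [0,0,0],"jaw": 10},
  {"slide": [-4,0,0],"dr": [0,0,0],"jaw": 10},
  {"slide": [-5,0,0],"dr": [0,0,0],"jaw": 10},
  {"slide": [-6,0,0],"dr": [0,0,0],"jaw": 10},
  {"slide": [-7,0,0],"dr": [0,0,0],"jaw": 10},
  {"slide": [-8,0,0],"dr": [0,0,0],"jaw": 10},
])

```text
clock: 14.35
position: [512.6, 94.3, 40.2]
ee_rot: [0.999, 0.039, 0.002, -0.0]
contact_force: [8.9, -1.1, -6.8]
gripper_width: 21.5
grasp_force: 58.8
```

Run:
```python
from h import *
go((505,93.4,40,.078))
```

```text
t 14.35 pos [512.6  94.3  40.2] yaw 0.0776 pitch 0.0049 F [ 8.9 -1.1 -6.8] T [-0.42 -2.18 -0.32] w 21.5 g 58.8
(505, 93.4, 40, 0.078) slide [-7.6  0.3  0.1] dr [-0.001 -0.035 -0.003]
```

step_arm([
  {"slide": [-1,0,0],"dr": [0,-0.02,0],"jaw": 10},
  {"slide": [-2,0,0],"dr": [0,-0.04,0],"jaw": 10},
  {"slide": [-3,0,0],"dr": [0,-0.06,0],"jaw": 10},
  {"slide": [-4,0,0],"dr": [0,-0.08,0],"jaw": 10},
  {"slide": [-4.8,0,0],"dr": [0,-0.1,0],"jaw": 10},
  {"slide": [-5.5,0,0],"dr": [0,-0.12,0],"jaw": 10},
  {"slide": [-6.2,0,0],"dr": [0,-0.12,0],"jaw": 10},
  {"slide": [-7,0,0],"dr": [0,-0.12,0],"jaw": 10},
])

```text
clock: 15.35
position: [507.7, 94.2, 41.2]
ee_rot: [0.999, 0.039, -0.004, -0.001]
contact_force: [11.8, -2.5, -4.2]
gripper_width: 21.4
grasp_force: 59.2
```

Run:
```python
from h import *
go((500,93.0,40,.078))
```

```text
t 15.35 pos [507.7  94.2  41.2] yaw 0.0774 pitch -0.007 F [11.8 -2.5 -4.2] T [-0.81 -3.14 -0.52] w 21.4 g 59.2
(500, 93.0, 40, 0.078) slide [-7.8  0.6  1.2] dr [-0.01   0.05  -0.005]
```

step_arm([
  {"slide": [-0.5,0.2,0],"dr": [0,0,0],"jaw": 10},
  {"slide": [-1,0.4,0],"dr": [0,0,0],"jaw": 10},
  {"slide": [-1.5,0.5,0],"dr": [0,0,0],"jaw": 10},
  {"slide": [-2,0.5,0],"dr": [0,0,0],"jaw": 10},
  {"slide": [-2.5,0.5,0],"dr": [0,0,0],"jaw": 10},
  {"slide": [-3,0.5,0],"dr": [0,0,0],"jaw": 10},
  {"slide": [-3.5,0.5,0],"dr": [0,0,0],"jaw": 10},
  {"slide": [-4,0.5,0],"dr": [0,0,0],"jaw": 10},
])

```text
clock: 16.35
position: [504.0, 93.7, 41.3]
ee_rot: [0.999, 0.039, -0.003, -0.001]
contact_force: [10.9, -1.7, -4.2]
gripper_width: 21.3
grasp_force: 59.1
```

Run:
```python
from h import *
go((500,93.0,40,.078))
```

```text
t 16.35 pos [504.   93.7  41.3] yaw 0.0779 pitch -0.0065 F [10.9 -1.7 -4.2] T [-0.57 -3.13 -0.42] w 21.3 g 59.1
(500, 93.0, 40, 0.078) slide [-4.   0.4  1.3] dr [-0.012  0.046 -0.001]
```

step_arm([
  {"slide": [-0.5,0,0.1],"dr": [0,0,0],"jaw": 10},
  {"slide": [-1,0,0.2],"dr": [0,0,0],"jaw": 10},
  {"slide": [-1.5,0,0.3],"dr": [0,0,0],"jaw": 10},
  {"slide": [-2,0,0.4],"dr": [0,0,0],"jaw": 10},
  {"slide": [-2.5,0,0.5],"dr": [0,0,0],"jaw": 10},
  {"slide": [-3,0,0.5],"dr": [0,0,0],"jaw": 10},
  {"slide": [-3.5,0,0.5],"dr": [0,0,0],"jaw": 10},
  {"slide": [-4,0,0.5],"dr": [0,0,0],"jaw": 10},
])

```text
clock: 17.35
position: [502.1, 94.0, 41.2]
ee_rot: [0.999, 0.039, -0.001, -0.001]
contact_force: [17.9, -2.5, -7.0]
gripper_width: 21.2
grasp_force: 58.9
```

Run:
```python
from h import *
go((500,93.0,40,.078))
```

```text
t 17.35 pos [502.1  94.   41.2] yaw 0.0777 pitch -0.0022 F [17.9 -2.5 -7. ] T [-1.03 -4.37 -0.7 ] w 21.2 g 58.9
(500, 93.0, 40, 0.078) slide [-2.1  0.8  1.2] dr [-0.02   0.016 -0.002]
```

At 17.9 N and barely moving, the buffer has come up solid. I'll ease off gently and feel whether the pawl holds.

step_arm([
  {"slide": [0,0,0],"dr": [0,0,0],"jaw": 10},
  {"slide": [1,0,0],"dr": [0,0,0],"jaw": 10},
  {"slide": [2,0,0],"dr": [0,0,0],"jaw": 10},
  {"slide": [3,0,0],"dr": [0,0,0],"jaw": 10},
  {"slide": [4,0,0],"dr": [0,0,0],"jaw": 10},
  {"slide": [5,0,0],"dr": [0,0,0],"jaw": 10},
  {"slide": [6,0,0],"dr": [0,0,0],"jaw": 10},
  {"slide": [7,0,0],"dr": [0,0,0],"jaw": 10},
])

```text
clock: 18.35
position: [505.1, 93.4, 40.7]
ee_rot: [0.999, 0.039, -0.005, -0.0]
contact_force: [4.9, -0.3, 0.1]
gripper_width: 21.3
grasp_force: 59.8
```

Run:
```python
from h import *
go((510,93.8,40,.078),(512,94,70,.078))
```

```text
t 18.35 pos [505.1  93.4  40.7] yaw 0.0782 pitch -0.01 F [ 4.9 -0.3  0.1] T [-0.23 -1.65 -0.18] w 21.3 g 59.8
(510, 93.8, 40, 0.078) slide [4.9 0.  0.6] dr [-0.006  0.072  0.002]
(512, 94, 70, 0.078) slide [  6.6  -0.  -29.4] dr [-0.006  0.072  0.002]
```

step_arm([
  {"slide": [0.5,0,0],"dr": [0,0,0],"jaw": 10},
  {"slide": [1,0,0],"dr": [0,0,0],"jaw": 10},
  {"slide": [1.5,0,0],"dr": [0,0,0],"jaw": 10},
  {"slide": [2,0,0],"dr": [0,0,0],"jaw": 10},
  {"slide": [2.5,0,0],"dr": [0,0,0],"jaw": 10},
  {"slide": [3,0,0],"dr": [0,0,0],"jaw": 10},
  {"slide": [3.5,0,0],"dr": [0,0,0],"jaw": 10},
  {"slide": [4,0,0],"dr": [0,0,0],"jaw": 10},
])

```text
clock: 19.35
position: [505.3, 92.6, 38.8]
ee_rot: [0.999, 0.039, -0.009, 0.001]
contact_force: [3.1, 1.3, -0.1]
gripper_width: 21.0
grasp_force: 59.8
```

Run:
```python
from h import *
go((510,93.8,40,.078),(512,94,70,.078))
```

```text
t 19.35 pos [505.3  92.6  38.8] yaw 0.078 pitch -0.019 F [ 3.1  1.3 -0.1] T [ 0.25 -1.04  0.16] w 21.0 g 59.8
(510, 93.8, 40, 0.078) slide [ 4.8 -0.9 -1.3] dr [0.011 0.136 0.   ]
(512, 94, 70, 0.078) slide [  6.2  -0.9 -31.3] dr [0.011 0.136 0.   ]
```

step_arm([
  {"slide": [0.5,0,0],"dr": [0,0.01,0],"jaw": 10},
  {"slide": [1,0,0],"dr": [0,0.02,0],"jaw": 10},
  {"slide": [1.5,0,0],"dr": [0,0.03,0],"jaw": 10},
  {"slide": [2,0,0],"dr": [0,0.04,0],"jaw": 10},
  {"slide": [2.5,0,0],"dr": [0,0.05,0],"jaw": 10},
  {"slide": [3,0,0],"dr": [0,0.06,0],"jaw": 10},
  {"slide": [4,0,0],"dr": [0,0.06,0],"jaw": 10},
  {"slide": [4,0,0],"dr": [0,0.06,0],"jaw": 10},
])

```text
clock: 20.35
position: [510.3, 93.2, 39.2]
ee_rot: [0.999, 0.039, -0.004, 0.001]
contact_force: [0.7, 0.8, -2.1]
gripper_width: 21.1
grasp_force: 59.6
```

Run:
```python
from h import *
go((510,93.8,40,.078),(512,94,70,.078))
```

```text
t 20.35 pos [510.3  93.2  39.2] yaw 0.0781 pitch -0.0082 F [ 0.7  0.8 -2.1] T [0.   0.01 0.08] w 21.1 g 59.6
(510, 93.8, 40, 0.078) slide [-0.3 -0.6 -0.8] dr [0.006 0.058 0.001]
(512, 94, 70, 0.078) slide [  1.5  -0.6 -30.8] dr [0.006 0.058 0.001]
```

The bin no longer follows and the force is zero, so it is locked. Next I'll lift clear of the lip and withdraw.

step_arm([
  {"slide": [0.5,-0.3,-4],"dr": [0,0,0],"jaw": 10},
  {"slide": [1,-0.3,-8],"dr": [0,0,0],"jaw": 10},
  {"slide": [1,-0.4,-13],"dr": [0,0.02,0],"jaw": 10},
  {"slide": [1,-0.5,-19],"dr": [0,0.03,0],"jaw": 10},
  {"slide": [1,-0.5,-26],"dr": [0,0.04,0],"jaw": 10},
  {"slide": [1,-0.5,-34],"dr": [0,0.06,0],"jaw": 10},
  {"slide": [1,-0.5,-42],"dr": [0,0.06,0],"jaw": 10},
  {"slide": [1,-0.5,-48],"dr": [0,0.06,0],"jaw": 10},
])

```text
clock: 21.35
position: [511.8, 94.0, 87.9]
ee_rot: [0.999, 0.039, 0.0, 0.0]
contact_force: [-1.2, 0.6, -1.8]
gripper_width: 21.0
grasp_force: 59.6
```

Run:
```python
from h import *
go((425,87,90,.078))
```

```text
t 21.35 pos [511.8  94.   87.9] yaw 0.0784 pitch 0.0009 F [-1.2  0.6 -1.8] T [-0.03 -0.04 -0.  ] w 21.0 g 59.6
(425, 87, 90, 0.078) slide [-87.    0.2  -2.1] dr [ 0.005 -0.006  0.003]
```

step_arm([
  {"slide": [-5,0,0],"dr": [0,0,0],"jaw": 10},
  {"slide": [-15,0,0],"dr": [0,0,0],"jaw": 10},
  {"slide": [-30,0,0],"dr": [0,0,0],"jaw": 10},
  {"slide": [-45,0,0],"dr": [0,0,0],"jaw": 10},
  {"slide": [-60,0,0],"dr": [0,0,0],"jaw": 10},
  {"slide": [-75,0,0],"dr": [0,0,0],"jaw": 10},
  {"slide": [-85,0,0],"dr": [0,0,0],"jaw": 10},
  {"slide": [-87,0,0],"dr": [0,0,0],"jaw": 10},
])

```text
clock: 22.35
position: [424.3, 87.1, 87.4]
ee_rot: [0.999, 0.039, 0.0, 0.0]
contact_force: [0.1, -0.7, -1.8]
gripper_width: 20.7
grasp_force: 59.6
```

Run:
```python
from h import *
go((433.4,339.7,100,-.1514))
for n in("top","side"): cv2.imwrite(f"pics/{n}4.png",optics.get_image(n))
a=cv2.imread("pics/top4.png")[150:300,290:400];b=cv2.imread("pics/side4.png")[130:280,250:360]
cv2.imwrite("pics/c7.png",np.hstack([cv2.resize(a,(400,545)),cv2.resize(b,(400,545))]))
```

```text
t 22.35 pos [424.3  87.1  87.4] yaw 0.0789 pitch 0.0005 F [ 0.1 -0.7 -1.8] T [-0.04  0.03 -0.02] w 20.7 g 59.6
(433.4, 339.7, 100, -0.1514) slide [  29.  -251.1  -12.8] dr [ 0.005 -0.004  1.649]
```

View pics/c7.png

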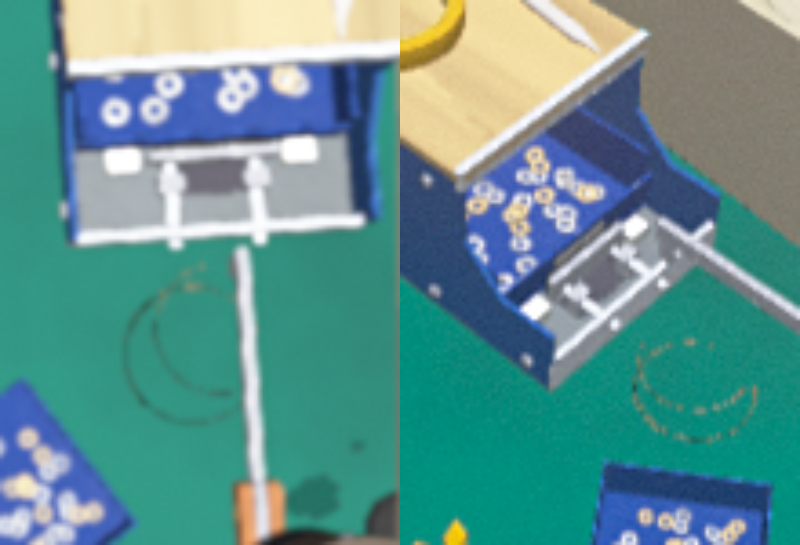

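The bin stands forward with its lip above the rack's dock. The two pins show through the rail at crop (175,245) and (260,240). I'll check the hook's attitude in the grip, with the toe at about (241,250) in the top crop and (660,218) in the side crop.

Run:
```python
from h import *
k=110/400
t=lambda u,v:(290+u*k-.4,150+v*k-.4); s=lambda u,v:(250+(u-400)*k-.4,130+v*k-.4)
def toe(i,c0):  # topmost shank pixels
    hsv=cv2.cvtColor(cv2.imread(f"pics/top{i}.png"),cv2.COLOR_BGR2HSV)
    m=cv2.inRange(hsv,(0,0,130),(180,70,255))[214:300,350:368]; out=[]
    for r in range(m.shape[0]):
        x=np.where(m[r])[0]
        if len(x) and r%8==0: out.append((r+214,round(x.mean()+350,1),len(x)))
    return out
print(toe(2,0)[:9]);print(toe(4,0)[:9])
for T,S,z,p in(((243,237),(655,211),119,(429.9,87,89.7)),((241,250),(660,218),117,(424.3,87.1,87.4))):
    q,e=two(("top",*t(*T)),("side",*s(*S))); print(q.round(1),e.round(2),"minus TCP",(q-p).round(1),onz("top",*t(*T),z).round(1),onz("side",*s(*S),z).round(1))
```

```text
[(214, np.float64(357.5), 16), (222, np.float64(357.0), 5), (230, np.float64(358.0), 5), (238, np.float64(358.0), 5), (246, np.float64(359.0), 5), (254, np.float64(359.0), 5), (262, np.float64(360.0), 5), (270, np.float64(360.0), 5), (278, np.float64(361.0), 5)]
[(214, np.float64(357.0), 15), (222, np.float64(356.0), 5), (230, np.float64(357.0), 5), (238, np.float64(357.0), 5), (246, np.float64(358.0), 5), (254, np.float64(359.0), 5), (262, np.float64(359.0), 5), (270, np.float64(360.0), 5), (278, np.float64(360.0), 5)]
[597.1 101.4 121.5] 0.11 minus TCP [167.2  14.4  31.8] [597.3 101.1 119. ] [598.6  99.6 119. ]
[590.9 102.6 121.2] 0.79 minus TCP [166.6  15.5  33.8] [590.9 101.7 117. ] [593.6 100.  117. ]
```

step_arm([
  {"slide": [2,-25,-1],"dr": [0,0,0.15],"jaw": 10},
  {"slide": [6,-65,-2],"dr": [0,0,0.4],"jaw": 10},
  {"slide": [10,-105,-3],"dr": [0,0,0.65],"jaw": 10},
  {"slide": [15,-145,-4],"dr": [0,0,0.9],"jaw": 10},
  {"slide": [20,-185,-4],"dr": [0,0,1.2],"jaw": 10},
  {"slide": [26,-225,-4],"dr": [0,0,1.45],"jaw": 10},
  {"slide": [29,-247,-4],"dr": [0,0,1.62],"jaw": 10},
  {"slide": [29,-251,-4],"dr": [0,0,1.65],"jaw": 10},
])

```text
clock: 23.45
position: [434.6, 341.2, 90.5]
ee_rot: [0.997, -0.075, 0.0, 0.0]
contact_force: [-0.3, -0.5, -1.7]
gripper_width: 21.5
grasp_force: 59.6
```

step_arm([
  {"slide": [0,0,0],"dr": [0,0,0],"jaw": 10},
  {"slide": [0,0,0],"dr": [0,0,0],"jaw": 10},
  {"slide": [0,0,0],"dr": [0,0,0],"jaw": 10},
  {"slide": [0,0,0],"dr": [0,0,0],"jaw": 10},
  {"slide": [0,0,0],"dr": [0,0,0],"jaw": 10},
  {"slide": [0,0,0],"dr": [0,0,0],"jaw": 10},
  {"slide": [0,0,0],"dr": [0,0,0],"jaw": 10},
  {"slide": [0,0,0],"dr": [0,0,0],"jaw": 10},
])

```text
clock: 24.45
position: [434.1, 339.6, 91.0]
ee_rot: [0.997, -0.076, 0.0, 0.0]
contact_force: [-0.3, -0.1, -2.1]
gripper_width: 21.5
grasp_force: 59.6
```

Run:
```python
from h import *
go((433.4,339.7,60,-.1514),(433.4,339.7,22.4,-.1514))
for n in("top","side"): cv2.imwrite(f"pics/{n}5.png",optics.get_image(n))
hsv=cv2.cvtColor(cv2.imread("pics/top5.png"),cv2.COLOR_BGR2HSV)
m=cv2.inRange(hsv,(0,0,130),(180,70,255)); m[:,:225]=0;m[:,255:]=0
for r in range(196,290,6):
    x=np.where(m[r])[0]
    if len(x): print(r,x.min(),x.max(),onz("top",x.mean(),r,45+91-22.4+7-23+0).round(1))
```

```text
t 24.45 pos [434.1 339.6  91. ] yaw -0.152 pitch 0.0004 F [-0.3 -0.1 -2.1] T [ 0.01 -0.04 -0.01] w 21.5 g 59.6
(433.4, 339.7, 60, -0.1514) slide [-0.8 -0.  31. ] dr [ 0.006 -0.003 -0.004]
(433.4, 339.7, 22.4, -0.1514) slide [-0.8 -0.  68.6] dr [ 0.006 -0.003 -0.004]
214 237 241 [595.5 317.9  97.6]
220 236 240 [584.2 319.4  97.6]
226 235 239 [572.9 320.9  97.6]
232 234 238 [561.7 322.4  97.6]
238 233 237 [550.5 324.   97.6]
244 228 245 [539.3 324.6  97.6]
250 230 235 [528.  328.   97.6]
256 225 234 [516.8 333.2  97.6]
262 228 247 [506.  318.   97.6]
268 227 232 [494.5 332.5  97.6]
274 226 231 [483.4 334.1  97.6]
280 225 228 [472.2 337.5  97.6]
286 225 227 [461.1 338.1  97.6]
```

Run:
```python
from h import *
def line(i,z,rows,c0,c1):
    hsv=cv2.cvtColor(cv2.imread(f"pics/top{i}.png"),cv2.COLOR_BGR2HSV)
    m=cv2.inRange(hsv,(0,0,130),(180,70,255)); m[:,:c0]=0;m[:,c1:]=0; P=[]
    for r in rows:
        x=np.where(m[r])[0]
        if 3<=len(x)<=6: P.append(onz("top",x.mean(),r,z))
    P=np.array(P);k=np.polyfit(P[:,0],P[:,1],1)
    top=next(r for r in range(190,240) if (lambda x:2<len(x)<8)(np.where(m[r])[0]))
    print(i,len(P),'yaw',np.arctan(k[0]).round(4),'y@436',np.polyval(k,436).round(1),'y@540',np.polyval(k,540).round(1),'toe row',top,onz("top",240,top,z).round(1))
line(0,52,range(218,295),221,246); line(1,52,range(218,290),221,246); line(5,120.6,range(205,282),222,246)
hs=cv2.cvtColor(cv2.imread("pics/side5.png"),cv2.COLOR_BGR2HSV)
for z in(115,118,120.6,123): print(z,proj("side",(434.1+2.5+165*.9885,339.6-167.5*.151,z)).round(1), proj("top",(434.1+2.5+165*.9885,339.6-167.5*.151,z)).round(1))
b=cv2.imread("pics/side5.png")[200:290,215:305];cv2.imwrite("pics/c8.png",cv2.resize(b,(630,630),interpolation=cv2.INTER_CUBIC))
```

```text
0 57 yaw -0.162 y@436 341.6 y@540 324.6 toe row 214 [599.2 320.2  52. ]
1 54 yaw -0.162 y@436 341.6 y@540 324.6 toe row 214 [599.2 320.2  52. ]
5 50 yaw -0.152 y@436 339.8 y@540 323.9 toe row 211 [599.2 314.  120.6]
115 [243.1 240.9] [240.1 211. ]
118 [243.  240.1] [240.  210.8]
120.6 [242.9 239.3] [239.9 210.7]
123 [242.8 238.6] [239.7 210.6]
```

View pics/c8.png

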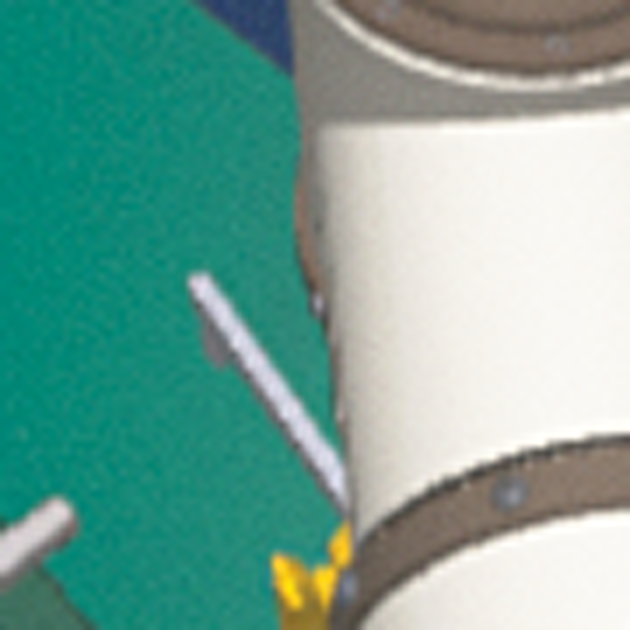

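The toe in the crop at (200,278) is within 0.5 px of the prediction for a level hook, so the hook did not slip in the grip. I'll lower it into the rest.

step_arm([
  {"slide": [-0.7,0,8],"dr": [0,0,0],"jaw": 10},
  {"slide": [-0.7,0,16],"dr": [0,0,0],"jaw": 10},
  {"slide": [-0.7,0,24],"dr": [0,0,0],"jaw": 10},
  {"slide": [-0.7,0,31],"dr": [0,0,0],"jaw": 10},
  {"slide": [-0.7,0,36],"dr": [0,0,0],"jaw": 10},
  {"slide": [-0.7,0,40],"dr": [0,0,0],"jaw": 10},
  {"slide": [-0.7,0,42],"dr": [0,0,0],"jaw": 10},
  {"slide": [-0.7,0,42],"dr": [0,0,0],"jaw": 10},
])

```text
clock: 25.55
position: [433.5, 339.7, 49.0]
ee_rot: [0.997, -0.076, 0.0, 0.0]
contact_force: [0.3, 0.8, -1.7]
gripper_width: 21.2
grasp_force: 59.6
```

Run:
```python
from h import *
go((433.4,339.7,22.4,-.1514))
```

```text
t 25.55 pos [433.5 339.7  49. ] yaw -0.152 pitch 0.0005 F [ 0.3  0.8 -1.7] T [-0.    0.05 -0.04] w 21.2 g 59.6
(433.4, 339.7, 22.4, -0.1514) slide [-0.1 -0.  26.6] dr [ 0.006 -0.003 -0.004]
```

step_arm([
  {"slide": [0,0,4],"dr": [0,0,0],"jaw": 10},
  {"slide": [0,0,8],"dr": [0,0,0],"jaw": 10},
  {"slide": [0,0,12],"dr": [0,0,0],"jaw": 10},
  {"slide": [0,0,16],"dr": [0,0,0],"jaw": 10},
  {"slide": [0,0,19],"dr": [0,0,0],"jaw": 10},
  {"slide": [0,0,22],"dr": [0,0,0],"jaw": 10},
  {"slide": [0,0,24],"dr": [0,0,0],"jaw": 10},
  {"slide": [0,0,25],"dr": [0,0,0],"jaw": 10},
])

```text
clock: 26.55
position: [433.5, 339.6, 23.9]
ee_rot: [0.997, -0.076, 0.0, 0.0]
contact_force: [-0.6, -0.7, -2.3]
gripper_width: 21.2
grasp_force: 59.6
```

Run:
```python
from h import *
go((433.4,339.7,22.4,-.1514))
```

```text
t 26.55 pos [433.5 339.6  23.9] yaw -0.1521 pitch 0.0004 F [-0.6 -0.7 -2.3] T [ 0.03  0.03 -0.02] w 21.2 g 59.6
(433.4, 339.7, 22.4, -0.1514) slide [-0.1 -0.   1.5] dr [ 0.006 -0.003 -0.005]
```

step_arm([
  {"slide": [0,0,0.7],"dr": [0,0,0],"jaw": 10},
  {"slide": [0,0,1.4],"dr": [0,0,0],"jaw": 10},
  {"slide": [0,0,1.7],"dr": [0,0,0],"jaw": 10},
  {"slide": [0,0,1.7],"dr": [0,0,0],"jaw": 10},
  {"slide": [0,0,1.7],"dr": [0,0,0],"jaw": 22},
  {"slide": [0,0,1.7],"dr": [0,0,0],"jaw": 28},
  {"slide": [0,0,1.7],"dr": [0,0,0],"jaw": 40},
  {"slide": [0,0,1.7],"dr": [0,0,0],"jaw": 60},
])

```text
clock: 27.55
position: [433.6, 339.8, 22.4]
ee_rot: [0.997, -0.076, 0.0, 0.0]
contact_force: [0.1, -0.1, 0.2]
gripper_width: 56.8
grasp_force: 0.0
```

step_arm([
  {"slide": [0,0,1.7],"dr": [0,0,0],"jaw": 68},
  {"slide": [0,0,-4],"dr": [0,0,0],"jaw": 70},
  {"slide": [0,0,-12],"dr": [0,0,0],"jaw": 70},
  {"slide": [0,0,-25],"dr": [0,0,0],"jaw": 70},
  {"slide": [0,0,-45],"dr": [0,0,0],"jaw": 70},
  {"slide": [0,0,-65],"dr": [0,0,0],"jaw": 70},
  {"slide": [0,0,-85],"dr": [0,0,0],"jaw": 70},
  {"slide": [0,0,-100],"dr": [0,0,0],"jaw": 70},
])

```text
clock: 28.55
position: [433.7, 340.0, 124.2]
ee_rot: [0.997, -0.076, 0.001, -0.0]
contact_force: [0.0, -0.4, 0.2]
gripper_width: 70.1
grasp_force: 0.0
```

Run:
```python
from h import *
go((290,400,220,-.2),(170,590,230,-.269))
```

```text
t 28.55 pos [433.7 340.  124.2] yaw -0.152 pitch 0.0015 F [ 0.  -0.4  0.2] T [ 0.02 -0.01  0.05] w 70.1 g 0.0
(290, 400, 220, -0.2) slide [-151.   -37.6  -96. ] dr [-0.008 -0.01   0.344]
(170, 590, 230, -0.269) slide [-298.4 -207.2 -106. ] dr [-0.008 -0.01   0.838]
```

step_arm([
  {"slide": [-30,-7,-40],"dr": [0,0,0.1],"jaw": 70},
  {"slide": [-75,-18,-75],"dr": [0,0,0.2],"jaw": 70},
  {"slide": [-120,-29,-95],"dr": [0,0,0.3],"jaw": 70},
  {"slide": [-151,-38,-96],"dr": [0,0,0.34],"jaw": 70},
  {"slide": [-188,-80,-98],"dr": [0,0,0.46],"jaw": 70},
  {"slide": [-225,-122,-101],"dr": [0,0,0.6],"jaw": 70},
  {"slide": [-262,-165,-104],"dr": [0,0,0.72],"jaw": 70},
  {"slide": [-290,-200,-106],"dr": [0,0,0.82],"jaw": 70},
])

```text
clock: 29.55
position: [175.6, 583.0, 228.6]
ee_rot: [0.991, -0.133, 0.0, 0.0]
contact_force: [0.8, -0.3, 0.1]
gripper_width: 70.1
grasp_force: 0.0
```

Run:
```python
from h import *
go()
for n in("top","side"): cv2.imwrite(f"pics/{n}6.png",optics.get_image(n))
a=cv2.imread("pics/top6.png")[140:345,205:400];b=cv2.imread("pics/side6.png")[130:370,210:360]
cv2.imwrite("pics/c9.png",np.hstack([cv2.resize(a,(428,450)),cv2.resize(b,(281,450))]))
a0=cv2.imread("pics/top0.png");a6=cv2.imread("pics/top6.png")
for i,im in((0,a0),(6,a6)):
    hsv=cv2.cvtColor(im,cv2.COLOR_BGR2HSV); m=cv2.inRange(hsv,(3,100,100),(17,255,255));m[:,:205]=0;m[:,260:]=0
    y,x=np.where(m[260:340]); print(i,len(x),x.mean().round(2),y.mean().round(2)+260)
    w=cv2.inRange(hsv,(0,0,130),(180,70,255)); print([ (r,np.where(w[r,221:246])[0].mean()+221) for r in(214,222,230,238,280,290,300)])
```

```text
t 29.55 pos [175.6 583.  228.6] yaw -0.2659 pitch 0.0004 F [ 0.8 -0.3  0.1] T [-0.   -0.08 -0.02] w 70.1 g 0.0
0 421 226.73 303.71
[(214, np.float64(242.5)), (222, np.float64(241.0)), (230, np.float64(240.0)), (238, np.float64(238.5)), (280, np.float64(229.2)), (290, np.float64(227.2)), (300, np.float64(227.0))]
6 426 226.69 303.57
[(214, np.float64(243.0)), (222, np.float64(241.5)), (230, np.float64(240.0)), (238, np.float64(239.0)), (280, np.float64(229.2)), (290, np.float64(227.2)), (300, np.float64(227.0))]
```

View pics/c9.png

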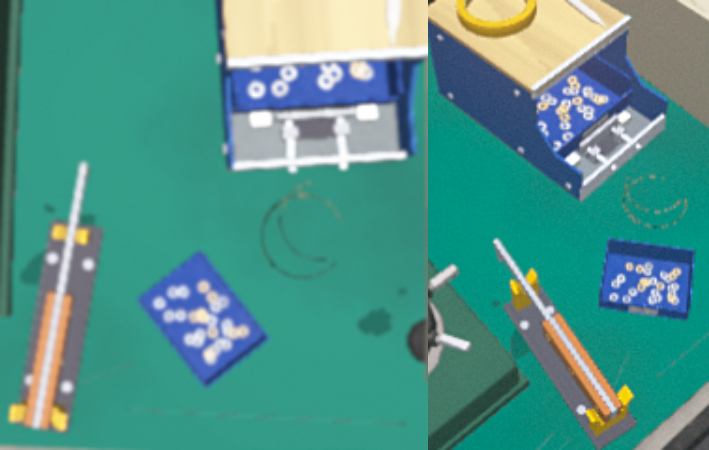

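The hook is back in its rest, within half a pixel of where it started. The bin has stayed forward and locked with the pins out, and the pen and tape roll are in place.

```bash
python3 -c "
from bench import arm
print(arm.job_done())"
```

```text
the job is handed in; nothing more can be done
None
```

The bin is drawn forward and stays locked by itself, the hook is back in its rest within half a pixel of where it started, and I handed the job in at about 30 s; the highest pull read was 17.9 N, under the 22 N limit.

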